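# Spin-dry the washed radishes

### The job

Put every radish from the draining tray into the basket of the salad spinner, shut its lid fully and flip all four side clips down flat against the tub. Only once all four clips are down, take the crank by its grip and give it at least three full turns clockwise (seen from above). Leave the jar, soap dispenser and mug where they are.

Things in the scene. Friction and masses are not known exactly. Their poses are not given: they have to be found in the camera images.
- spinner: White square salad-spinner tub, fixed to the counter: 180 x 180 mm, 100 mm high, wall 4 mm. Origin at the centre of its underside, z up. Its lid hinges along the upper rim of the +y side; the clips are on its +x and -x sides. A white gearbox, 75 (x) x 95 (y) mm, 104 mm high, adjoins its -y side and carries the crank.
- basket_floor (a point): Centre of the inner floor of the round basket in the tub, 18 mm above the counter. Basket: 146 mm inside diameter at the floor, rim 80 mm above the counter. The crank turns it, two turns to one.
- lid (a joint): Opening angle of the clear lid, rad: 0 shut flat on the tub, 1.85 fully open, leaning back past upright. Its hinge is stiff (about 0.45 N m of friction): it stays where it is left and can be pushed shut, never springs.
- lid_hinge (a point): Middle of the lid's hinge line: spinner x 0, y +90 mm, height 102 mm. The hinge runs along spinner x. Its axes are those of the spinner.
- lid_edge (a point): Middle of the lid's free edge on the outer (top) face, 183 mm from the hinge line. Lid: 184 x 184 x 6 mm, top 106 mm above the counter when shut. Axes turn with the lid: y towards the hinge, z out of the outer face. The outer face is plain.
- crank (a joint): Angle of the crank on the gearbox (upright axis), rad: grows clockwise seen from above, counts whole turns without limit (one turn = 6.283), starts within 0.5 of 0. Friction about 0.06 N m; it stays where left. At 0 the arm points along spinner +x.
- crank_hub (a point): Top of the crank's hub, on its axis, on the gearbox: spinner x 0, y -150 mm, 124 mm above the counter.
- grip_top (a point): Centre of the top of the crank's grip: an upright black cylinder 22 mm in diameter and 32 mm tall that spins freely on its own axis, 45 mm from the crank's axis. Its top is 157 mm and its bottom (just over the crank arm) 125 mm above the counter.
- clip1 (a joint): Grey lid clip on the spinner's +x side (far from the robot), at y +50 mm, rad: 0 flat down against the tub wall, 1.57 straight out, at most 2.2. Plate 30 wide, 34 long, 5 mm thick; hinge 95 mm from the spinner's centre plane, 104 mm up (lid shut). Light friction (0.02 N m), stays where left; flat down, its outer face is 100 mm from that plane.
- clip1_tip (a point): Middle of the free end of clip1, on its outer face, 33 mm from its hinge line.
- clip2 (a joint): Grey lid clip on the spinner's +x side (far), at y -50 mm, rad: 0 flat down against the tub wall, 1.57 straight out, at most 2.2. Plate 30 wide, 34 long, 5 mm thick; hinge 95 mm from the spinner's centre plane, 104 mm up (lid shut). Light friction (0.02 N m), stays where left; flat down, its outer face is 100 mm from that plane.
- clip2_tip (a point): Middle of the free end of clip2, on its outer face, 33 mm from its hinge line.
- clip3 (a joint): Grey lid clip on the spinner's -x side (near the robot), at y +50 mm, rad: 0 flat down against the tub wall, 1.57 straight out, at most 2.2. Plate 30 wide, 34 long, 5 mm thick; hinge 95 mm from the spinner's centre plane, 104 mm up (lid shut). Light friction (0.02 N m), stays where left; flat down, its outer face is 100 mm from that plane.
- clip3_tip (a point): Middle of the free end of clip3, on its outer face, 33 mm from its hinge line.
- clip4 (a joint): Grey lid clip on the spinner's -x side (near), at y -50 mm, rad: 0 flat down against the tub wall, 1.57 straight out, at most 2.2. Plate 30 wide, 34 long, 5 mm thick; hinge 95 mm from the spinner's centre plane, 104 mm up (lid shut). Light friction (0.02 N m), stays where left; flat down, its outer face is 100 mm from that plane.
- clip4_tip (a point): Middle of the free end of clip4, on its outer face, 33 mm from its hinge line.
- radish1: Trimmed red radish, rigid, 35 mm in diameter at its widest (10 to 22 mm up), 34 mm tall plus a green stalk stump 8 mm wide and 9 mm high, flat-cut foot 22 mm wide. Origin at the centre of the foot, z along its stalk. 2 to 4 radishes are there.
- radish2: Trimmed red radish, rigid, 35 mm in diameter at its widest (10 to 22 mm up), 34 mm tall plus a green stalk stump 8 mm wide and 9 mm high, flat-cut foot 22 mm wide. Origin at the centre of the foot, z along its stalk. 2 to 4 radishes are there.
- radish3: Trimmed red radish, rigid, 35 mm in diameter at its widest (10 to 22 mm up), 34 mm tall plus a green stalk stump 8 mm wide and 9 mm high, flat-cut foot 22 mm wide. Origin at the centre of the foot, z along its stalk. 2 to 4 radishes are there.
- radish4: Trimmed red radish, rigid, 35 mm in diameter at its widest (10 to 22 mm up), 34 mm tall plus a green stalk stump 8 mm wide and 9 mm high, flat-cut foot 22 mm wide. Origin at the centre of the foot, z along its stalk. 2 to 4 radishes are there.
- tray: Ribbed steel draining tray, fixed, 220 (x) x 200 (y) mm, floor 6 mm above the counter, lip 12 mm high above the counter. Origin at the centre of its underside.
- jar: Glass storage jar with a steel cap, 90 mm in diameter, 140 mm tall, origin under its centre; bystander.
- soap: Black soap dispenser, 60 mm in diameter, 150 mm tall, origin under its centre; bystander.
- mug: White mug, 80 mm in diameter, 90 mm tall, origin under its centre; bystander.
Things that resemble listed ones, but are neither listed nor needed, are in the scene too. What is shaped like the radish4 but orange or white is not meant.

How it is judged (in metres and radians):
On the way, in this order (a step that is already met when the one before it is completed fails the run):
1. every radish lies in the basket (horizontal distance between each of radish1, radish2, radish3, radish4 and basket_floor below 0.077 m and z of each of radish1, radish2, radish3, radish4 in the frame of spinner below 0.07 m), for 0.2 s.
2. the lid is shut (all of step 1 and value of joint lid below 0.05 rad), for 0.2 s.
3. all four clips are down on the shut lid (value of joint lid below 0.05 rad and value of joint each of clip1, clip2, clip3, clip4 below 0.18 rad), for 0.2 s.
4. the crank has been turned three times clockwise (all of step 3 and value of joint crank above 18.2 rad), for 0.1 s.
At the end, for the whole second after the job is handed in: Every radish present is inside the basket (within 77 mm of its axis and its foot below 70 mm), lid shut within 0.05 rad, all four clips within 0.18 rad of flat down, crank reading above 18.2 rad (three turns, less the spread of its start) and at rest (all of step 1 and all of step 4 and velocity of joint crank between -0.2 and 0.2 rad/s); the robot touches nothing.
It fails at once if the jar, soap dispenser or mug was moved more than 30 mm (distance of any of jar, soap, mug from where it was at the start of the episode above 0.03 m).
It fails at once if the crank was turned clockwise by more than a third of a turn before the lid was shut with all clips down (value of joint crank above 2.6 rad and (value of joint any of clip1, clip2, clip3, clip4 above 0.35 rad or value of joint lid above 0.1 rad)).
Of radish1, radish2, radish3, radish4 only 2 to 4 are there at a start; the rules pass over those that are not, and their reading is None.
At some moment in a run one of radish1, radish2, radish3, radish4 may be knocked a few centimetres aside while the robot is not near it.
Once in a run the grip may slacken for a moment while it holds something.
It also fails if it takes over 210 s, if anything falls off the work surface, if the arm or the gripper's body presses on something with over 40 N, if the wrist force passes 120 N, or if a joint passes its speed limit or range.

### The arm

A 6-joint arm with a two-finger parallel gripper is mounted at the origin on the work surface. World frame = base frame: x ahead of the robot, y to its left, z up, the work surface at z = 0. Lengths are in mm, angles in rad, forces in N, time in s.
With the tool pointing down it reaches from about 250 to 725 mm from the base axis. Payload 9.7 kg.
Tool frame: the origin (TCP) lies midway between the tips of the shut fingers; the grasp point (between the pads) lies 19 mm behind it; z points along the fingers, x is the direction in which the jaws open and shut, and the axes are right-handed (so a half turn about z gives the same grasp; the last joint's range is limited). The gripper opens to 85 mm and grips with 20 to 120 N. Pads are 22 mm wide; open, the fingers measure 114 mm over their backs; the gripper's body (76 mm by 85 mm) begins 54 mm behind the grasp point. The pads swing forward as they close: fully open they stand 13 mm farther back than shut.
Start: joints at [-1.315, 0.087, 0.176, 1.66, 0, 1.571], TCP at [139.158, -532.101, 231.284] pointing down, gripper open.
Joint ranges: [-3.13, 3.13], [-0.85, 1.81], [-1.15, 1.24], [-2.2, 2.28], [-1.44, 1.52], [-3.14, 3.14]. Speed limits (rad/s): [2.22, 2.22, 2.57, 3.14, 3.14, 3.14].

### API

Orientations are given as a unit quaternion [w, x, y, z].
In Python, from plant import bot gives the robot as it stands.
- The arm moves only by the tool send_rows, never from a script. Its argument "plan" is one flat list of numbers, 7 for each row, row after row: the turn, a rotation vector about the tool's x, y, z in rad, then the shift along the tool's x, y, z in m, then the closure, from 0 (fully open) to 1 (shut). A call has 1 to 10 rows; each row is the pose to reach, as a shift and turn from the pose measured when the call began, along the tool's axes at that moment; what a row does not reach only later rows make up. A row lasts 1/8 s, in which the tool goes at most 62.5 mm and 10.7 degrees, less where a joint would pass 70% of its speed; a pose out of reach is approached as far as the arm can. A call with a gripper value outside its range is refused whole. The fingers move at their own pace and stop on an object; the grip force is fixed at half the most. Time passes only in rows, so rows that repeat a pose let the fingers close. It gives the time, the measured TCP pose, the force and the opening at its end, in the units of the state.
- bot.get_obs(): the state, without advancing time (a new reading comes with each control period).
- bot.read_camera(name): name is "side" or "top" or "wrist"; returns a dict with "img" (400x640x3 uint8, red, green, blue), "depth" (400x640 float32, mm along the optical axis (not along the pixel's ray), 0 where there is no reading), "fx", "fy", "cx", "cy" (pixels), "pose" (4x4, takes a point from camera to world coordinates). Camera axes: x right, y up, looking along -z (the intrinsics and any distortion apply to the point x, -y, -z); pixel columns grow to the right and rows downward; lengths in mm; the calibration is good to about 2 mm. A picture is of the moment at which its call begins.
- bot.job_done(): hands the job in, once; it reports no verdict.
Trained networks look in a picture, given as the dict that the camera call returned (one of the last four; its "shot" number tells which), for a name from the list of things; names that differ only in an ending like _2 or _b are one class to them, and where a whole thing is asked for, a point or a joint stands for the part that bears it (a point fixed in the world has none). Each returns a list of dicts, best first, with "p" (0 to 1); they miss things now and then, are a little off and sometimes report something else, mostly with a low value. They report only what shows in the picture. A call takes as long as a camera call. They do not tell look-alikes from the thing itself.
- bot.recognise(picture, name): "bbox" ([left, top, width, height] in pixels, round what is visible of it).
The state is a dict: "clock": time; "joint_pos": joint angles; "joint_vel": joint speeds; "joint_torque": joint torques, N m; "tcp_pos": TCP position; "eef_rot": TCP orientation; "contact_force": force on the tool from outside, world axes, zero at the start; "moment": the same for the moment, N m; "opening": finger opening in mm.
Only numpy, scipy, OpenCV 4.12 (cv2) and the standard library are available. Lean on these libraries where they do the work, as an engineer would, in place of code of your own. Each camera call takes 0.05 s, during which the arm holds its last target. There are 200 camera calls.

## Working session

There is one attempt and no reset: what is moved stays moved. The work goes in short steps, Python scripts to look and compute and a tool call to move; the robot and the scene stay as the last step left them, time stands still between calls to the robot, and variables do not carry over. Pictures are saved under pics/ and viewed, about 12 in all and at most 16, crops included, and the job is handed in when it is done.

Besides the shell and the picture viewer there is one more tool, called in YAML: its name, and indented under it one key for each argument. send_rows: Moves the arm, as the interface text tells. Its arguments: {"type":"object","properties":{"plan":{"type":"array","items":{"type":"number"}}},"required":["plan"]}

```bash
ls; mkdir -p pics
cat > h.py <<'E'
from plant import bot
import numpy as np, cv2
from scipy.spatial.transform import Rotation as R
def shot(n): return bot.read_camera(n)
def save(c,f,crop=None,s=1):
    im=c["img"][:,:,::-1]
    if crop: im=im[crop[1]:crop[3],crop[0]:crop[2]]
    if s!=1: im=cv2.resize(im,None,fx=s,fy=s)
    cv2.imwrite("pics/"+f,im)
def pt(c,u,v,d=None,r=1):
    if d is None:
        p=c["depth"][int(v)-r:int(v)+r+1,int(u)-r:int(u)+r+1]; p=p[p>0]; d=np.median(p) if len(p) else np.nan
    q=np.array([(u-c["cx"])/c["fx"]*d,-(v-c["cy"])/c["fy"]*d,-d,1]); return (c["pose"]@q)[:3]
def proj(c,P):
    q=np.linalg.inv(c["pose"])@np.append(P,1); d=-q[2]
    return q[0]/d*c["fx"]+c["cx"], -q[1]/d*c["fy"]+c["cy"]
def cloud(c):
    v,u=np.mgrid[:400,:640]; d=c["depth"]
    q=np.stack([(u-c["cx"])/c["fx"]*d,-(v-c["cy"])/c["fy"]*d,-d,np.ones_like(d)],-1)
    return (q@c["pose"].T)[...,:3]
def tool(P):
    "world point(mm) -> shift in tool axes, m"
    o=bot.get_obs(); w,x,y,z=o["eef_rot"]
    return (R.from_quat([x,y,z,w]).inv().apply(np.array(P)-o["tcp_pos"])/1000).round(4)
E
python3 - <<'E'
from h import *
o=bot.get_obs(); print({k:np.round(v,3) for k,v in o.items()})
for n in("top","side"):
    c=shot(n); save(c,n+"0.png"); print(n,[k for k in c], c["fx"],c["pose"].round(2).tolist())
    for k in("spinner","radish1","tray","jar","soap","mug","lid","crank","clip1"):
        for r in bot.recognise(c,k)[:6]:
            b=r["bbox"]; print(k,round(r["p"],2),np.round(b),pt(c,b[0]+b[2]/2,b[1]+b[3]/2).round())
E
```

```text
pics
{'clock': np.float64(0.0), 'joint_pos': array([-1.315,  0.087,  0.175,  1.66 ,  0.   ,  1.571]), 'joint_vel': array([-0.001, -0.   ,  0.001,  0.001, -0.002,  0.002]), 'joint_torque': array([ 0.0000e+00, -5.2039e+01,  4.6480e+01,  1.6000e-02,  0.0000e+00,
       -0.0000e+00]), 'tcp_pos': array([ 139.117, -531.869,  230.553]), 'eef_rot': array([-0.   ,  0.792, -0.611, -0.001]), 'contact_force': array([0.142, 0.425, 0.433]), 'moment': array([-0.015,  0.017,  0.032]), 'opening': np.float64(85.624)}
top ['img', 'depth', 'fx', 'fy', 'cx', 'cy', 'pose', 'shot'] 385.3839887419199 [[-0.02, 1.0, -0.07, 443.71], [-1.0, -0.02, 0.02, -32.99], [0.02, 0.08, 1.0, 998.27], [0.0, 0.0, 0.0, 1.0]]
spinner 0.89 [143. 114. 164. 133.] [573. 180.  18.]
radish1 0.72 [327. 170.  15.  11.] [579. -96.  35.]
radish1 0.53 [373. 171.  13.  12.] [ 570. -211.   39.]
radish1 0.5 [421. 190.  11.  14.] [ 519. -328.   38.]
radish1 0.44 [141. 115. 166. 133.] [572. 184.  18.]
tray 0.84 [355. 136.  95. 103.] [ 546. -277.    4.]
tray 0.5 [145. 116.  48. 133.] [545. 245. 228.]
jar 0.68 [264.  84.  40.  51.] [716.  19. 1
[... 714 characters left out ...]
63 [300. 204.   7.   3.] [578. -90.  30.]
radish1 0.55 [361. 155.  14.  17.] [ 509. -325.   35.]
radish1 0.46 [258. 256.  14.  24.] [427. 274. 255.]
tray 0.92 [301. 153.  92.  58.] [ 540. -257.    4.]
jar 0.86 [212. 170.  38.  60.] [703.  49. 107.]
soap 0.95 [424. 155.  33.  48.] [ 291. -297.   93.]
soap 0.24 [189. 239.   8.  10.] [651. 238. 155.]
mug 0.92 [257. 134.  44.  37.] [ 727. -195.   78.]
lid 0.6 [176. 203.  94. 111.] [550. 255. 186.]
crank 0.87 [282. 194.  29.  24.] [ 615. -106.   -2.]
crank 0.52 [178. 194. 149. 139.] [460. 269. 242.]
clip1 0.68 [176. 210.  11.  11.] [660. 241. 240.]
clip1 0.56 [254. 258.  16.  19.] [435. 274. 252.]
clip1 0.42 [186. 243.  11.   8.] [657. 238. 142.]
```

Run:
```python
import cv2,numpy as np
a=cv2.imread("pics/top0.png")[70:330,120:480]; a=cv2.resize(a,None,fx=2.2,fy=2.2,interpolation=2)
b=cv2.imread("pics/side0.png")[100:350,150:480]; b=cv2.resize(b,None,fx=2.4,fy=2.4,interpolation=2)
cv2.imwrite("pics/a.png",a);cv2.imwrite("pics/b.png",b);print(a.shape,b.shape)
```

```text
(572, 792, 3) (600, 792, 3)
```

View pics/a.png

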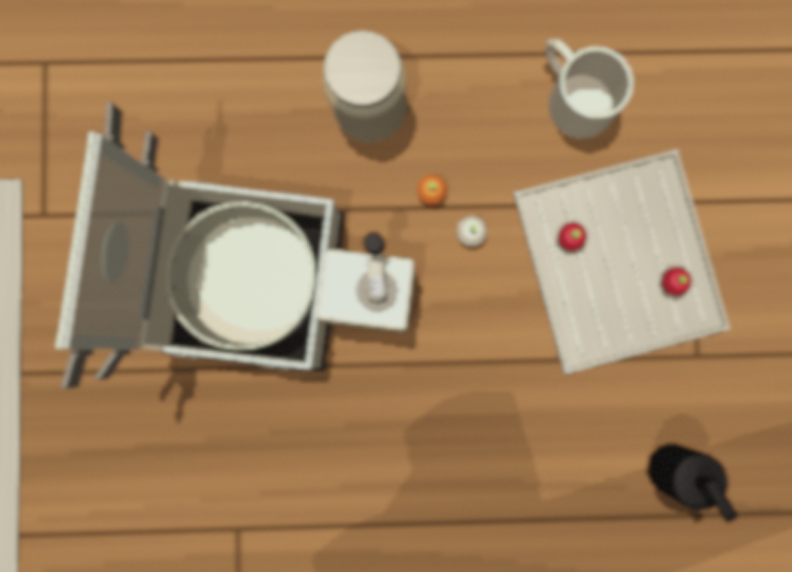

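View pics/b.png

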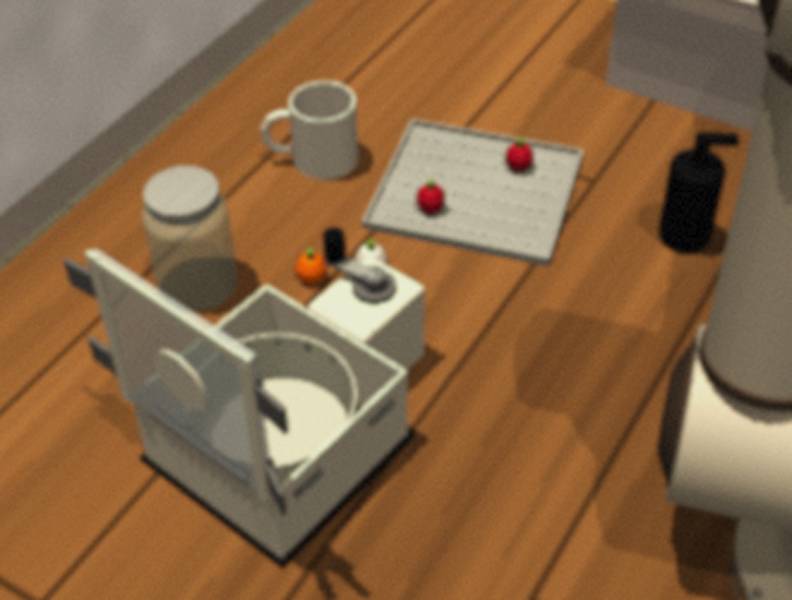

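```bash
cat >> h.py <<'E'
def reds(c,z=None):
    hsv=cv2.cvtColor(c["img"],cv2.COLOR_RGB2HSV); h,s,v=cv2.split(hsv)
    m=((((h<7)|(h>168))&(s>150)&(v>60))).astype(np.uint8)
    n,l,st,ce=cv2.connectedComponentsWithStats(m); C=cloud(c); out=[]
    for i in range(1,n):
        if st[i,4]>25:
            out.append((ce[i].round(1),int(st[i,4]),np.nanmedian(C[l==i],0).round(1), None if z is None else zray(c,*ce[i],z).round(1)))
    return out
def zray(c,u,v,z):
    a=pt(c,u,v,1.); o=c["pose"][:3,3]; return o+(a-o)*(z-o[2])/(a[2]-o[2])
E
python3 - <<'E'
from h import *
c=shot("top"); C=cloud(c); X=C.reshape(-1,3); col=c["img"].reshape(-1,3).astype(float)
print(reds(c,24))
s=shot("side"); print(reds(s,24))
x=X
reg=(x[:,1]>-40)&(x[:,1]<270)&(x[:,0]>380)&(x[:,0]<680)
for lo,hi,n in((92,109,"rim+gb"),):
    for cc,nm in((c,"top"),(s,"side")):
        Y=cloud(cc).reshape(-1,3); Y=Y[(Y[:,1]>-40)&(Y[:,1]<265)&(Y[:,0]>380)&(Y[:,0]<680)]
        for lo,hi in((94,103),(101,108),(118,128),(150,162),(74,84),(12,22)):
            q=Y[(Y[:,2]>lo)&(Y[:,2]<hi)]
            print(nm,lo,hi,len(q),q.mean(0).round(1),cv2.minAreaRect(q[:,:2].astype(np.float32)))
        np.save(nm+".npy",Y)
t=np.load("top.npy"); 
im=np.zeros((300,300),np.float32)
ii=((t[:,0]-380)).astype(int); jj=(265-t[:,1]).astype(int).clip(0,299)
im[299-ii.clip(0,299),jj]=t[:,2].clip(0,280)
cv2.imwrite("pics/h.png",cv2.resize(cv2.applyColorMap((im/280*255).astype(np.uint8),cv2.COLORMAP_TURBO),None,fx=2,fy=2))
E
```

```text
[(array([379. , 177.7]), 70, array([ 568.7, -209.1,   36.3]), array([ 571.6, -211.8,   24. ])), (array([426.3, 197.8]), 85, array([ 515.6, -327.2,   36.2]), array([ 517.5, -331.2,   24. ]))]
[(array([366., 165.]), 88, array([ 512.8, -322.5,   30.1]), array([ 516.2, -328.4,   24. ])), (array([328.9, 182.6]), 89, array([ 566.8, -202.5,   30.5]), array([ 570.8, -207.9,   24. ]))]
top 94 103 924 [524.1 104.2 100.3] ((524.6087036132812, 112.3577880859375), (274.4645690917969, 180.0748748779297), 81.65383911132812)
top 101 108 1128 [515.8  59.4 103.7] ((524.551513671875, 112.4000244140625), (274.0669250488281, 179.41287231445312), 81.55817413330078)
top 118 128 285 [529.9 112.  123.4] ((525.1337890625, 124.35713195800781), (251.49952697753906, 190.19943237304688), 81.28952026367188)
top 150 162 290 [561.2 184.6 155.8] ((544.3978881835938, 127.96136474609375), (248.65679931640625, 224.39755249023438), 83.05270385742188)
top 74 84 560 [535.4 173.9  79.4] ((524.3562622070312, 111.46255493164062), (272.51409912109375, 187.7777099609375), 81.62750244140625)
top 12 22 2623 [533.  161.7  17.8] ((
[... 223 characters left out ...]
78820800781)
side 101 108 781 [511.9  67.7 103.7] ((526.2523193359375, 117.11863708496094), (282.25164794921875, 184.7871856689453), 81.81893157958984)
side 118 128 295 [537.9 132.7 123. ] ((549.1512451171875, 124.74191284179688), (258.8240051269531, 192.2936248779297), 82.96218872070312)
side 150 162 280 [562.1 199.9 155.6] ((542.9613647460938, 128.56829833984375), (251.45021057128906, 225.70423889160156), 82.76563262939453)
side 74 84 741 [507.2 136.7  79. ] ((521.6257934570312, 115.70494079589844), (272.00030517578125, 185.6117401123047), 81.65326690673828)
side 12 22 1148 [514.7 139.   17.3] ((546.63818359375, 110.22639465332031), (275.655029296875, 230.0802001953125), 81.57188415527344)
```

View pics/h.png

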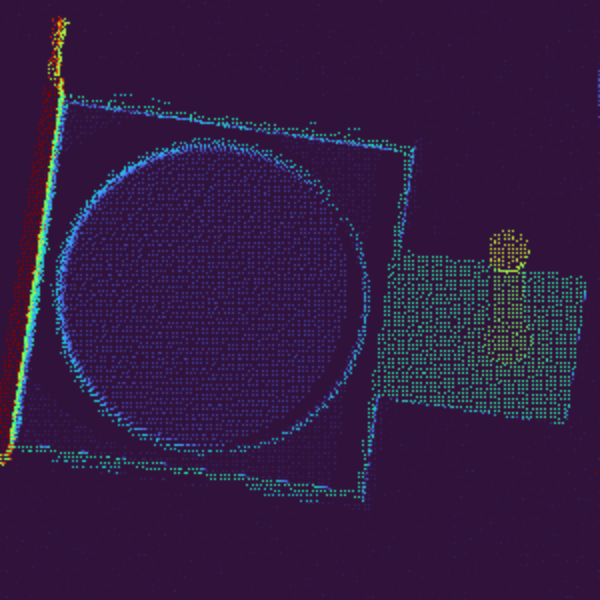

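send_rows:
  plan: [0,0,0.4,-0.099,-0.417,0,0.3,0,0,0.4,-0.099,-0.417,0,0.3,0,0,0.4,-0.099,-0.417,0,0.3,0,0,0.4,-0.099,-0.417,0,0.3,0,0,0.4,-0.099,-0.417,0,0.3,0,0,0.4,-0.099,-0.417,0,0.3,0,0,0.4,-0.099,-0.417,0,0.3,0,0,0.4,-0.099,-0.417,0.06,0.3,0,0,0.4,-0.099,-0.417,0.1,0.3,0,0,0.4,-0.099,-0.417,0.1,0.3]

```text
clock: 2.35
tcp_pos: [516.1, -329.7, 128.0]
eef_rot: [-0.001, -0.654, 0.756, 0.003]
contact_force: [0.1, -0.2, 0.5]
opening: 59.9
```

```bash
cat >> h.py <<'E'
A=np.radians(-8.3); O=np.array([531.4,159.4])
def w2s(P): d=np.array(P[:2])-O; return np.array([np.cos(A)*d[0]+np.sin(A)*d[1],-np.sin(A)*d[0]+np.cos(A)*d[1],P[2]]).round(1)
def s2w(P): return np.array([O[0]+np.cos(A)*P[0]-np.sin(A)*P[1],O[1]+np.sin(A)*P[0]+np.cos(A)*P[1],P[2]]).round(1)
def stat():
    o=bot.get_obs(); print("t",round(float(o["clock"]),2),"tcp",o["tcp_pos"].round(1),"loc",w2s(o["tcp_pos"]),"q",np.round(o["eef_rot"],3),"F",o["contact_force"].round(1),"open",round(float(o["opening"]),1),"j",o["joint_pos"].round(2))
E
python3 - <<'E'
from h import *
stat()
for n in("top","side","wrist"): c=shot(n); print(n,reds(c,24))
print(c["pose"].round(2))
save(c,"w1.png")
E
```

```text
t 2.35 tcp [ 516.1 -329.7  128. ] loc [  55.5 -486.1  128. ] q [-0.001 -0.654  0.756  0.003] F [ 0.1 -0.2  0.5] open 59.9 j [-0.57  0.23  0.14  1.48 -0.    2.72]
top [(array([379. , 177.7]), 70, array([ 568.4, -209.2,   36.6]), array([ 571.6, -211.8,   24. ])), (array([426.7, 199.8]), 53, array([ 510.6, -328. ,   35.6]), array([ 512.1, -331.9,   24. ]))]
side [(array([365.9, 165.2]), 86, array([ 513.4, -321.7,   29.6]), array([ 516.1, -327.6,   24. ])), (array([329. , 182.6]), 90, array([ 567. , -202. ,   30.8]), array([ 570.7, -208. ,   24. ]))]
wrist [(array([181.5, 154. ]), 1171, array([ 577.6, -221.7,   34.2]), array([ 575.7, -216.1,   24. ])), (array([322. , 193.9]), 965, array([ 525.5, -334.7,   35.1]), array([ 521.3, -334. ,   24. ]))]
[[-1.4000e-01  9.4000e-01  3.2000e-01  5.9902e+02]
 [-9.9000e-01 -1.4000e-01 -5.0000e-02 -3.4290e+02]
 [-0.0000e+00 -3.2000e-01  9.5000e-01  2.7507e+02]
 [ 0.0000e+00  0.0000e+00  0.0000e+00  1.0000e+00]]
```

View pics/w1.png

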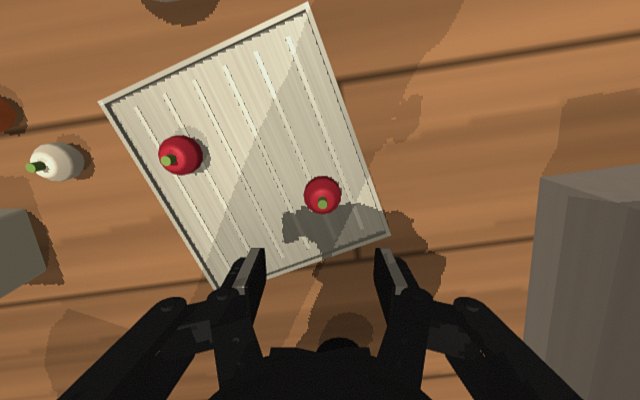

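send_rows:
  plan: [0,0,0,0.002,-0.002,0.06,0.3,0,0,0,0.002,-0.002,0.1,0.3,0,0,0,0.002,-0.002,0.121,0.3,0,0,0,0.002,-0.002,0.121,0.3,0,0,0,0.002,-0.002,0.121,1,0,0,0,0.002,-0.002,0.121,1,0,0,0,0.002,-0.002,0.121,1,0,0,0,0.002,-0.002,0.121,1,0,0,0,0.002,-0.002,0.121,1]

```text
clock: 3.62
tcp_pos: [521.3, -334.8, 15.7]
eef_rot: [0.001, -0.654, 0.756, -0.003]
contact_force: [-1.5, -0.6, 6.4]
opening: 31.8
```

send_rows:
  plan: [0,0,0,0,0,-0.05,1,0,0,0,0,0,-0.1,1,0,0,0,0,0,-0.15,1,0,0,0,0,0,-0.19,1,0,0,0,0,0,-0.19,1]

```text
clock: 4.25
tcp_pos: [521.5, -334.9, 211.2]
eef_rot: [0.002, -0.654, 0.756, -0.007]
contact_force: [0.2, -0.6, -0.8]
opening: 32.0
```

Run:
```python
from h import *
stat()
c=shot("wrist"); print(reds(c))
print("to drop",tool(s2w([-20,-12,200])), tool(s2w([-20,-12,45])))
```

```text
t 4.25 tcp [ 521.5 -334.9  211.2] loc [  61.5 -490.5  211.2] q [ 0.002 -0.654  0.756 -0.007] F [ 0.2 -0.6 -0.8] open 32.0 j [-0.57  0.24  0.31  1.63 -0.    2.72]
[(array([209.6, 149.2]), 649, array([ 576.8, -220.7,   34.9]), None), (array([319.5, 263.7]), 2953, array([ 528.7, -336.5,  229.3]), None)]
to drop [-0.4783  0.081   0.0053] [-0.4791  0.0826  0.1603]
```

send_rows:
  plan: [0,0,0,-0.478,0.081,0.005,1,0,0,0,-0.478,0.081,0.005,1,0,0,0,-0.478,0.081,0.005,1,0,0,0,-0.478,0.081,0.005,1,0,0,0,-0.478,0.081,0.005,1,0,0,0,-0.478,0.081,0.005,1,0,0,0,-0.478,0.081,0.005,1,0,0,0,-0.478,0.081,0.005,1,0,0,0,-0.478,0.081,0.005,1,0,0,0,-0.478,0.081,0.005,1]

```text
clock: 5.55
tcp_pos: [500.9, -18.6, 200.5]
eef_rot: [0.018, -0.686, 0.727, 0.011]
contact_force: [-0.5, 0.7, -0.9]
opening: 31.7
```

Run:
```python
from h import *
stat()
print("drop", tool(s2w([-20,-12,45])))
c=shot("wrist"); print(reds(c)); save(c,"w2.png")
```

```text
t 5.55 tcp [500.9 -18.6 200.5] loc [  -4.5 -180.5  200.5] q [ 0.018 -0.686  0.727  0.011] F [-0.5  0.7 -0.9] open 31.7 j [-0.06 -0.05 -0.02  1.59  0.04  3.14]
drop [-0.1628  0.0023  0.1622]
[(array([507.3, 102.6]), 948, array([ 576.2, -205.3,   33.8]), None), (array([319.4, 263.7]), 2951, array([508.2, -19.9, 218.5]), None)]
```

View pics/w2.png

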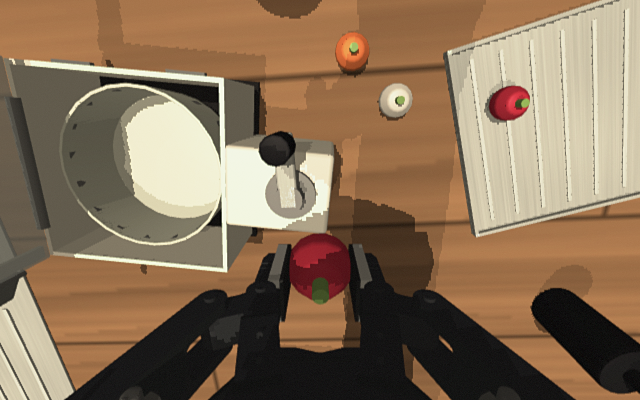

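```bash
cat >> h.py <<'E'
def goal(P,ang):
    "row values for world point P, tool down with tool x at world angle ang(deg)"
    o=bot.get_obs(); w,x,y,z=o["eef_rot"]; Rc=R.from_quat([x,y,z,w])
    a=np.radians(ang); Rt=R.from_matrix(np.array([[np.cos(a),np.sin(a),0],[np.sin(a),-np.cos(a),0],[0,0,-1]]))
    return (Rc.inv()*Rt).as_rotvec().round(3), tool(P)
E
python3 - <<'E'
from h import *
print(goal(s2w([-40,-150,215]),0),goal(s2w([-20,-12,45]),0))
E
```

```text
(array([-0.039,  0.024, -1.629]), array([-0.0339,  0.0325, -0.0134])) (array([-0.039,  0.024, -1.629]), array([-0.1627,  0.0022,  0.1622]))
```

send_rows:
  plan: [-0.039,0.024,-1.629,-0.034,0.03,-0.013,1,-0.039,0.024,-1.629,-0.034,0.03,-0.013,1,-0.039,0.024,-1.629,-0.034,0.03,-0.013,1,-0.039,0.024,-1.629,-0.034,0.03,-0.013,1,-0.039,0.024,-1.629,-0.034,0.03,-0.013,1,-0.039,0.024,-1.629,-0.163,0.002,-0.013,1,-0.039,0.024,-1.629,-0.163,0.002,-0.013,1,-0.039,0.024,-1.629,-0.163,0.002,-0.013,1,-0.039,0.024,-1.629,-0.163,0.002,-0.013,1,-0.039,0.024,-1.629,-0.163,0.002,-0.013,1]

```text
clock: 6.85
tcp_pos: [508.3, 143.7, 219.9]
eef_rot: [-0.0, 1.0, -0.001, 0.0]
contact_force: [0.1, -0.6, -0.5]
opening: 31.8
```

Run:
```python
from h import *
stat()
print(goal(s2w([-20,-12,200]),81.7),goal(s2w([-20,-12,45]),81.7))
```

```text
t 6.85 tcp [508.3 143.7 219.9] loc [-20.6 -18.8 219.9] q [-0.     1.    -0.001  0.   ] F [ 0.1 -0.6 -0.5] open 31.8 j [0.28 0.03 0.09 1.63 0.   1.85]
(array([-0.   , -0.   , -1.427]), array([ 0.0016, -0.0067,  0.0199])) (array([-0.   , -0.   , -1.427]), array([ 0.0016, -0.0066,  0.1749]))
```

send_rows:
  plan: [0,0,-1.427,0.002,-0.007,0.02,1,0,0,-1.427,0.002,-0.007,0.02,1,0,0,-1.427,0.002,-0.007,0.02,1,0,0,-1.427,0.002,-0.007,0.02,1,0,0,-1.427,0.002,-0.007,0.02,1,0,0,-1.427,0.002,-0.007,0.05,1,0,0,-1.427,0.002,-0.007,0.09,1,0,0,-1.427,0.002,-0.007,0.13,1,0,0,-1.427,0.002,-0.007,0.17,1,0,0,-1.427,0.002,-0.007,0.175,1]

```text
clock: 8.1
tcp_pos: [508.7, 149.8, 42.4]
eef_rot: [-0.001, 0.758, 0.653, -0.002]
contact_force: [-0.4, 0.2, 0.2]
opening: 31.7
```

Run:
```python
from h import *
stat()
c=shot("wrist"); save(c,"w3.png",s=.6)
```

```text
t 8.1 tcp [508.7 149.8  42.4] loc [-21.1 -12.8  42.4] q [-0.001  0.758  0.653 -0.002] F [-0.4  0.2  0.2] open 31.7 j [ 0.29  0.06 -0.22  1.3   0.    0.43]
```

View pics/w3.png

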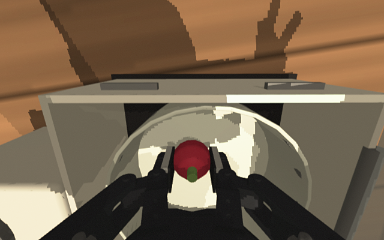

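send_rows:
  plan: [0,0,0,0,0,0.012,1,0,0,0,0,0,0.015,1,0,0,0,0,0,0.015,0.3,0,0,0,0,0,0.015,0.3,0,0,0,0,0,0.015,0.3,0,0,0,0,0,0.015,0.3,0,0,0,0,0,-0.04,0.3,0,0,0,0,0,-0.1,0.3,0,0,0,0,0,-0.16,0.3,0,0,0,0,0,-0.18,0.3]

```text
clock: 9.4
tcp_pos: [510.9, 150.6, 228.2]
eef_rot: [0.001, 0.757, 0.653, 0.001]
contact_force: [1.1, 0.1, -1.7]
opening: 59.6
```

Run:
```python
from h import *
stat()
for n in("top","side"): c=shot(n); print(n,reds(c,24),[w2s(r[3]) for r in reds(c,34)])
print(goal([571,-209,225],81.7),goal([571,-209,225],61.7))
```

```text
t 9.4 tcp [510.9 150.6 228.2] loc [-19.  -11.7 228.2] q [0.001 0.757 0.653 0.001] F [ 1.1  0.1 -1.7] open 59.6 j [0.29 0.04 0.12 1.65 0.   0.43]
top [(array([378.9, 177.7]), 70, array([ 568.8, -209. ,   36.2]), array([ 571.7, -211.8,   24. ])), (array([236.1, 207.8]), 37, array([498.8, 146. ,  48.5]), array([503. , 152.2,  24. ]))] [array([  91.9, -359.9,   34. ]), array([-27.4, -13.2,  34. ])]
side [(array([328.9, 182.6]), 89, array([ 567. , -203.1,   30. ]), array([ 570.8, -207.9,   24. ])), (array([274.5, 279.1]), 130, array([501.4, 159.8,  45.3]), array([512.7, 147. ,  24. ]))] [array([  85.2, -348.9,   34. ]), array([-22.4,  -9.7,  34. ])]
(array([ 0.002, -0.001, -0.003]), array([-0.3468,  0.1124,  0.0014])) (array([ 0.002, -0.001,  0.346]), array([-0.3468,  0.1124,  0.0014]))
```

send_rows:
  plan: [0,0,0,-0.348,0.114,0,0.3,0,0,0,-0.348,0.114,0,0.3,0,0,0,-0.348,0.114,0,0.3,0,0,0,-0.348,0.114,0,0.3,0,0,0,-0.348,0.114,0,0.3,0,0,0,-0.348,0.114,0,0.3,0,0,0,-0.348,0.114,0,0.3,0,0,0,-0.348,0.114,0.05,0.3,0,0,0,-0.348,0.114,0.1,0.3,0,0,0,-0.348,0.114,0.1,0.3]

```text
clock: 10.75
tcp_pos: [569.9, -208.6, 121.4]
eef_rot: [-0.004, 0.757, 0.653, -0.001]
contact_force: [-0.4, 0.4, 0.2]
opening: 60.2
```

Run:
```python
from h import *
stat()
c=shot("wrist");print(reds(c,24))
print(goal([573,-211,10],81.7))
c=shot("side");print(reds(c,24))
```

```text
t 10.75 tcp [ 569.9 -208.6  121.4] loc [  91.2 -358.6  121.4] q [-0.004  0.757  0.653 -0.001] F [-0.4  0.4  0.2] open 60.2 j [-0.35  0.22  0.11  1.47  0.   -0.2 ]
[(array([314. , 206.8]), 995, array([ 568.9, -212.2,   35.1]), array([ 573.5, -213.7,   24. ]))]
(array([-0.002, -0.002, -0.002]), array([-0.0018,  0.0021,  0.115 ]))
[(array([328.9, 182.7]), 91, array([ 567.3, -201.9,   29.8]), array([ 570.6, -207.5,   24. ])), (array([274.5, 279.1]), 128, array([501.3, 160.1,  44.5]), array([512.7, 147. ,  24. ]))]
```

send_rows:
  plan: [0,0,0,-0.002,0.002,0.06,0.3,0,0,0,-0.002,0.002,0.1,0.3,0,0,0,-0.002,0.002,0.11,0.3,0,0,0,-0.002,0.002,0.112,0.3,0,0,0,-0.002,0.002,0.112,1,0,0,0,-0.002,0.002,0.112,1,0,0,0,-0.002,0.002,0.112,1,0,0,0,-0.002,0.002,0.112,1,0,0,0,-0.002,0.002,0.112,1]

```text
clock: 11.98
tcp_pos: [575.8, -212.4, 18.2]
eef_rot: [0.002, 0.757, 0.653, 0.002]
contact_force: [0.2, 1.6, 7.9]
opening: 31.2
```

send_rows:
  plan: [0,0,0,0,0,-0.05,1,0,0,0,0,0,-0.1,1,0,0,0,0,0,-0.15,1,0,0,0,0,0,-0.2,1,0,0,0,0,0,-0.2,1]

```text
clock: 12.6
tcp_pos: [576.1, -212.9, 224.2]
eef_rot: [0.006, 0.757, 0.653, 0.004]
contact_force: [0.7, 0.2, -0.4]
opening: 31.4
```

Run:
```python
from h import *
stat()
print(goal(s2w([22,-12,215]),81.7))
```

```text
t 12.6 tcp [ 576.1 -212.9  224.2] loc [  98.  -361.9  224.2] q [0.006 0.757 0.653 0.004] F [ 0.7  0.2 -0.4] open 31.4 j [-0.35  0.23  0.32  1.65  0.   -0.21]
(array([ 0.014,  0.001, -0.002]), array([ 0.3497, -0.077 ,  0.0077]))
```

send_rows:
  plan: [0.014,0,0,0.35,-0.077,0.006,1,0.014,0,0,0.35,-0.077,0.006,1,0.014,0,0,0.35,-0.077,0.006,1,0.014,0,0,0.35,-0.077,0.006,1,0.014,0,0,0.35,-0.077,0.006,1,0.014,0,0,0.35,-0.077,0.006,1,0.014,0,0,0.35,-0.077,0.006,1,0.014,0,0,0.35,-0.077,0.006,1,0.014,0,0,0.35,-0.077,0.006,1]

```text
clock: 13.72
tcp_pos: [551.6, 143.5, 216.7]
eef_rot: [0.001, 0.758, 0.653, -0.0]
contact_force: [0.2, -0.5, -0.5]
opening: 31.2
```

Run:
```python
from h import *
stat()
print(goal(s2w([22,-12,32]),81.7))
c=shot("wrist");print(reds(c), w2s(reds(c,40)[0][3]))
```

```text
t 13.72 tcp [551.6 143.5 216.7] loc [ 22.2 -12.8 216.7] q [ 0.001  0.758  0.653 -0.   ] F [ 0.2 -0.5 -0.5] open 31.2 j [ 0.26  0.13  0.19  1.64 -0.    0.4 ]
(array([ 0.   ,  0.002, -0.004]), array([ 0.0011, -0.0003,  0.1847]))
[(array([319.9, 142.4]), 637, array([508.2, 150.5,  48.1]), None), (array([319.5, 257.8]), 2870, array([542.2, 145.6, 232.4]), None)] [-19.9 -12.4  40. ]
```

send_rows:
  plan: [0,0,0,0,0.002,0.06,1,0,0,0,0,0.002,0.12,1,0,0,0,0,0.002,0.17,1,0,0,0,0,0.002,0.182,1,0,0,0,0,0.002,0.182,0.3,0,0,0,0,0.002,0.182,0.3,0,0,0,0,0.002,0.182,0.3,0,0,0,0,0.002,0.182,0.3,0,0,0,0,0.002,0.12,0.3,0,0,0,0,0.002,0.06,0.3]

```text
clock: 15.02
tcp_pos: [553.2, 143.0, 158.3]
eef_rot: [0.001, 0.758, 0.653, -0.001]
contact_force: [2.3, 0.7, -0.2]
opening: 60.1
```

send_rows:
  plan: [0,0,0,-0.05,-0.05,-0.06,1,0,0,0,-0.05,-0.05,-0.12,1,0,0,0,-0.05,-0.05,-0.15,1]

```text
clock: 15.4
tcp_pos: [495.3, 100.6, 311.5]
eef_rot: [0.001, 0.758, 0.652, 0.0]
contact_force: [1.3, -0.5, 0.1]
opening: 5.3
```

Run:
```python
from h import *
stat()
for n in("top","side","wrist"):
    c=shot(n); print(n,[(r[0],r[1],r[2],w2s(r[3])) for r in reds(c,36)])
save(c,"w4.png",s=.6)
C=cloud(shot("top")).reshape(-1,3); L=np.array([w2s(p) for p in C])
m=(abs(L[:,0])<80)&(L[:,1]>85)&(L[:,1]<190)&(L[:,2]>110)&(L[:,2]<300); q=L[m]; print(len(q),q[:,2].max(), np.polyfit(q[:,2],q[:,1],1))
print("behind lid", goal(s2w([0,180,300]),81.7))
```

```text
t 15.4 tcp [495.3 100.6 311.5] loc [-27.3 -63.4 311.5] q [0.001 0.758 0.652 0.   ] F [ 1.3 -0.5  0.1] open 5.3 j [ 0.2   0.02  0.27  1.81 -0.    0.35]
top [(array([242. , 188.2]), 40, array([547.9, 131.2,  47.1]), array([ 23.1, -21.4,  36. ]))]
side [(array([274.5, 279. ]), 131, array([501.4, 159.9,  46.1]), array([-23.3,  -8.9,  36. ]))]
wrist [(array([352.3, 164.6]), 347, array([506.6, 147.8,  47.8]), array([-19.7, -12.8,  36. ])), (array([350. , 190.3]), 319, array([545.5, 140.1,  47.4]), array([ 20.8, -15. ,  36. ]))]Traceback (most recent call last):
  File "<stdin>", line 7, in <module>
    return umr_maximum(a, axis, None, out, keepdims, initial, where)
ValueError: zero-size array to reduction operation maximum which has no identity
```

View pics/w4.png

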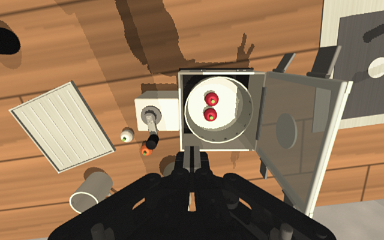

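Run:
```python
from h import *
L=np.array([w2s(p) for p in np.load("top.npy")])
m=(abs(L[:,0])<80)&(L[:,1]>85)&(L[:,1]<190)&(L[:,2]>110)&(L[:,2]<300); q=L[m]; print(len(q),q[:,2].max(),q[:,1].max(), np.polyfit(q[:,2],q[:,1],1))
print("behind lid", goal(s2w([0,185,315]),81.7))
```

```text
2848 288.4 98.7 [1.58452572e-02 8.54064682e+01]
behind lid (array([ 0.002,  0.001, -0.004]), array([ 0.2477,  0.025 , -0.0056]))
```

send_rows:
  plan: [0,0,0,0.05,0.027,-0.015,1,0,0,0,0.1,0.027,-0.015,1,0,0,0,0.15,0.027,-0.015,1,0,0,0,0.204,0.027,-0.015,1,0,0,0,0.204,0.027,-0.015,1,0,0,0,0.204,0.027,0.02,1,0,0,0,0.204,0.027,0.05,1,0,0,0,0.204,0.027,0.05,1]

```text
clock: 16.6
tcp_pos: [552.7, 297.8, 256.4]
eef_rot: [0.001, 0.758, 0.652, -0.002]
contact_force: [-0.1, -0.7, -0.1]
opening: -0.3
```

Run:
```python
from h import *
stat()
for p in((95,262),(54,254),(5,227),(-32,186),(-49,147),(-56,105)): print(p,goal(s2w([0,*p]),81.7))
c=shot("side"); save(c,"s2.png",(150,150,400,350),2.4)
```

```text
t 16.6 tcp [552.7 297.8 256.4] loc [  1.1 140.  256.4] q [ 0.001  0.758  0.652 -0.002] F [-0.1 -0.7 -0.1] open -0.3 j [ 0.5   0.3   0.47  1.75 -0.    0.64]
(95, 262) (array([-0.002,  0.004, -0.004]), array([-0.045 , -0.0009, -0.0054]))
(54, 254) (array([-0.002,  0.004, -0.004]), array([-0.086 , -0.0007,  0.0028]))
(5, 227) (array([-0.002,  0.004, -0.004]), array([-0.1349, -0.0004,  0.03  ]))
(-32, 186) (array([-0.002,  0.004, -0.004]), array([-0.1717, -0.0002,  0.0712]))
(-49, 147) (array([-0.002,  0.004, -0.004]), array([-1.885e-01, -1.000e-04,  1.102e-01]))
(-56, 105) (array([-0.002,  0.004, -0.004]), array([-1.953e-01,  1.000e-04,  1.523e-01]))
```

View pics/s2.png

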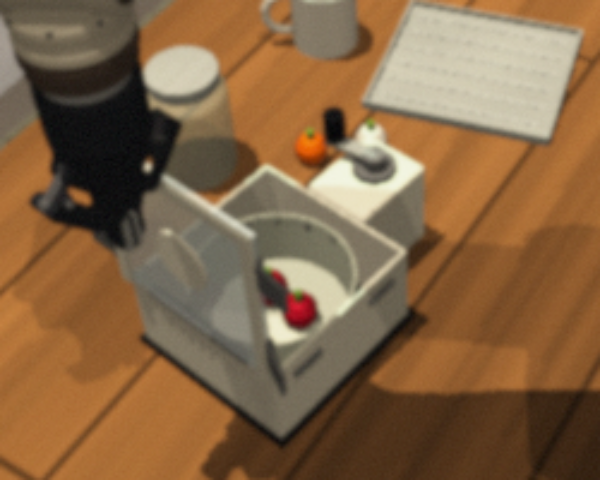

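send_rows:
  plan: [0,0,0,-0.025,0,-0.005,1,0,0,0,-0.045,0,-0.005,1,0,0,0,-0.066,0,0,1,0,0,0,-0.086,0,0.003,1,0,0,0,-0.112,0,0.015,1,0,0,0,-0.135,0,0.03,1,0,0,0,-0.155,0,0.05,1,0,0,0,-0.172,0,0.071,1,0,0,0,-0.181,0,0.09,1,0,0,0,-0.188,0,0.11,1]

```text
clock: 17.9
tcp_pos: [525.4, 110.2, 150.2]
eef_rot: [0.002, 0.758, 0.652, 0.0]
contact_force: [0.3, -0.5, 2.7]
opening: -0.1
```

send_rows:
  plan: [0,0,0,-0.003,0,0.02,1,0,0,0,-0.006,0,0.036,1,0,0,0,-0.006,0,0.044,1,0,0,0,-0.006,0,0.044,1]

```text
clock: 18.4
tcp_pos: [524.7, 103.9, 106.6]
eef_rot: [0.002, 0.758, 0.652, 0.0]
contact_force: [0.4, -0.8, 0.3]
opening: -0.0
```

Run:
```python
from h import *
stat()
c=shot("side"); save(c,"s3.png",(150,150,400,350),2.4)
for k in("clip1","lid"):
  for n in("side","top"):
    c=shot(n)
    for r in bot.recognise(c,k)[:6]:
        b=r["bbox"]; print(n,k,round(r["p"],2),np.round(b),w2s(pt(c,b[0]+b[2]/2,b[1]+b[3]/2)))
```

```text
t 18.4 tcp [524.7 103.9 106.6] loc [  1.4 -55.9 106.6] q [0.002 0.758 0.652 0.   ] F [ 0.4 -0.8  0.3] open -0.0 j [ 0.2   0.04 -0.12  1.41 -0.    0.35]
side clip1 0.73 [236. 215.  14.  11.] [110.1 -49.9 108. ]
side clip1 0.66 [304. 259.  20.  16.] [-108.6  -47.7  108.6]
side clip1 0.61 [275. 288.  18.  16.] [-112.5   51.8  115.2]
side clip1 0.51 [200. 243.  19.   9.] [110.3  55.4 107.4]
top clip1 0.69 [248. 141.  13.  19.] [107.1 -53.1 109.3]
side lid 0.86 [203. 214. 120.  93.] [ -9.7   7.3 107.4]
top lid 0.9 [248. 140.  22.  98.] [ 20.7 -73.8 106.4]
```

View pics/s3.png

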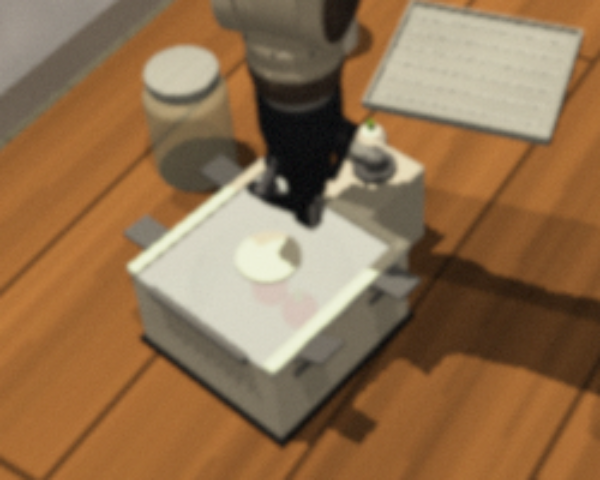

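send_rows:
  plan: [0,0,0,0,0,0.002,1,0,0,0,0,0,0.004,1]

```text
clock: 19.1
tcp_pos: [524.9, 104.2, 105.7]
eef_rot: [0.002, 0.758, 0.652, 0.001]
contact_force: [-14.2, -3.0, 35.4]
opening: -0.1
```

send_rows:
  plan: [0,0,0,0,0,-0.06,0.5,0,0,0,0.03,-0.06,-0.07,0,0,0,0,0.056,-0.123,-0.07,0,0,0,0,0.056,-0.123,-0.07,0,0,0,0,0.056,-0.123,-0.07,0]

```text
clock: 19.73
tcp_pos: [411.2, 178.6, 175.1]
eef_rot: [0.003, 0.758, 0.652, 0.002]
contact_force: [0.6, 0.0, 0.2]
opening: 84.9
```

Run:
```python
from h import *
stat()
c=shot("side"); C=np.array([w2s(p) for p in cloud(c).reshape(-1,3)])
for n,sx,sy in(("clip1",1,50),("clip2",1,-50),("clip3",-1,50),("clip4",-1,-50)):
    m=(C[:,0]*sx>100)&(C[:,0]*sx<135)&(abs(C[:,1]-sy)<12)&(C[:,2]>60)&(C[:,2]<140); q=C[m]
    if m.sum()>5: print(n,m.sum(),np.polyfit(q[:,0]*sx,q[:,2],1).round(2),q.mean(0))
m=(abs(C[:,0])<70)&(abs(C[:,1])<80)&(C[:,2]>95)&(C[:,2]<125); q=C[m]; print("lid",np.polyfit(q[:,1],q[:,2],1))
for p in((-125,0,150),(-122,0,67),(-111,0,67)): print(p,goal(s2w(p),81.7))
```

```text
t 19.73 tcp [411.2 178.6 175.1] loc [-121.7    1.6  175.1] q [0.003 0.758 0.652 0.002] F [0.6 0.  0.2] open 84.9 j [ 0.41 -0.17 -0.19  1.56 -0.    0.56]
clip1 95 [-3.0000e-02  1.1128e+02] [113.55578947  49.82842105 108.13157895]
clip2 89 [ 0.1  97.83] [112.79325843 -50.23258427 109.65730337]
clip3 100 [ 0.38 74.36] [-113.822   49.735  117.732]
clip4 117 [ 0.13 96.72] [-114.8991453   -49.85811966  111.24615385]
lid [-2.99355697e-03  1.05816239e+02]
(-125, 0, 150) (array([ 0.006,  0.001, -0.005]), array([-0.0014, -0.004 ,  0.0249]))
(-122, 0, 67) (array([ 0.006,  0.001, -0.005]), array([-0.0012, -0.0015,  0.1079]))
(-111, 0, 67) (array([ 0.006,  0.001, -0.005]), array([-0.0012,  0.0095,  0.108 ]))
```

send_rows:
  plan: [0,0,0,-0.001,-0.004,0.04,0,0,0,0,-0.001,-0.004,0.075,0,0,0,0,-0.001,-0.004,0.1,0,0,0,0,-0.001,-0.004,0.113,0,0,0,0,-0.001,0.004,0.113,0,0,0,0,-0.001,0.01,0.113,0,0,0,0,-0.001,0.013,0.113,0,0,0,0,-0.001,0.013,0.113,0]

```text
clock: 20.78
tcp_pos: [423.7, 175.3, 62.5]
eef_rot: [0.001, 0.758, 0.653, 0.0]
contact_force: [-15.7, 1.7, 4.3]
opening: 85.7
```

Run:
```python
from h import *
stat()
```

```text
t 20.77 tcp [423.7 175.3  62.5] loc [-1.088e+02  1.000e-01  6.250e+01] q [0.001 0.758 0.653 0.   ] F [-15.7   1.7   4.3] open 85.7 j [ 0.39 -0.13 -0.36  1.34 -0.    0.54]
```

send_rows:
  plan: [0,0,0,0,-0.02,0,0,0,0,0,0,-0.02,-0.06,0,0,0,0,0,-0.02,-0.115,0,0,0,0,0,0.04,-0.115,0,0,0,0,0,0.1,-0.115,0,0,0,0,0,0.16,-0.115,0,0,0,0,0,0.22,-0.115,0,0,0,0,0,0.234,-0.115,0,0,0,0,0,0.234,-0.115,0]

```text
clock: 21.9
tcp_pos: [656.3, 140.2, 177.6]
eef_rot: [0.001, 0.758, 0.652, 0.0]
contact_force: [0.1, -0.2, 1.0]
opening: 85.3
```

```bash
cat >> h.py <<'E'
def clips(c):
    C=np.array([w2s(p) for p in cloud(c).reshape(-1,3)])
    for n,sx,sy in(("clip1",1,50),("clip2",1,-50),("clip3",-1,50),("clip4",-1,-50)):
        m=(C[:,0]*sx>97)&(C[:,0]*sx<135)&(abs(C[:,1]-sy)<10)&(C[:,2]>72)&(C[:,2]<140); q=C[m]
        if m.sum()>3: print(n,m.sum(),q.mean(0).round(1),q.min(0),q.max(0))
    m=(abs(C[:,0])<70)&(abs(C[:,1])<80)&(C[:,2]>95)&(C[:,2]<125); q=C[m]; print("lid",np.polyfit(q[:,1],q[:,2],1))
E
python3 - <<'E'
from h import *
stat(); clips(shot("side"))
print(goal(s2w((125,0,62)),81.7))
E
```

```text
t 21.9 tcp [656.3 140.2 177.6] loc [126.3  -1.  177.6] q [0.001 0.758 0.652 0.   ] F [ 0.1 -0.2  1. ] open 85.3 j [ 0.21  0.37  0.41  1.61 -0.    0.36]
clip1 93 [111.6  50.1 108.3] [ 97.3  40.4 103.9] [128.4  59.9 112.4]
clip2 75 [112.5 -49.6 109.9] [ 97.7 -59.1 106. ] [128.  -40.2 114.1]
clip3 77 [-99.7  49.8  91.7] [-102.3   40.3   72.5] [-97.2  59.6 108. ]
clip4 68 [-100.1  -49.9   91.6] [-101.8  -59.8   73.4] [-97.3 -40.2 108.2]
lid [-1.05117824e-03  1.05798858e+02]
(array([ 0.003,  0.001, -0.004]), array([ 0.0009, -0.0007,  0.1163]))
```

Clips 3 and 4 are flat. Far side next.

send_rows:
  plan: [0,0,0,0.001,-0.001,0.04,0,0,0,0,0.001,-0.001,0.075,0,0,0,0,0.001,-0.001,0.1,0,0,0,0,0.001,-0.001,0.115,0,0,0,0,0.001,-0.009,0.115,0,0,0,0,0.001,-0.015,0.115,0,0,0,0,0.001,-0.018,0.115,0,0,0,0,0.001,-0.018,0.115,0]

```text
clock: 22.95
tcp_pos: [643.3, 143.3, 66.0]
eef_rot: [0.006, 0.758, 0.652, 0.005]
contact_force: [28.3, -4.8, -8.7]
opening: 85.4
```

Run:
```python
from h import *
stat()
```

```text
t 22.95 tcp [643.3 143.3  66. ] loc [113.    0.2  66. ] q [0.006 0.758 0.652 0.005] F [28.3 -4.8 -8.7] open 85.4 j [ 0.22  0.33  0.14  1.37 -0.01  0.37]
```

send_rows:
  plan: [0,0,0,0,0.02,0,0,0,0,0,0,0.02,-0.06,0,0,0,0,0,0.02,-0.12,0,0,0,0,0,-0.03,-0.18,0.2,0,0,0,-0.05,-0.06,-0.18,0.4,0,0,0,-0.1,-0.064,-0.18,0.4,0,0,0,-0.149,-0.064,-0.18,0.4,0,0,0,-0.149,-0.064,-0.18,0.4]

```text
clock: 23.95
tcp_pos: [554.0, 3.5, 247.0]
eef_rot: [0.007, 0.759, 0.651, 0.006]
contact_force: [0.9, -0.0, -0.3]
opening: 51.7
```

Run:
```python
from h import *
stat(); c=shot("side"); clips(c); 
for n in("top","side"):
    c=shot(n); L=np.array([w2s(p) for p in cloud(c).reshape(-1,3)])
    m=(abs(L[:,0])<70)&(L[:,1]>-215)&(L[:,1]<-85)&(L[:,2]>153)&(L[:,2]<161); q=L[m]
    if len(q): print(n,len(q),np.median(q,0),cv2.minEnclosingCircle(q[:,:2].astype(np.float32)))
c=shot("side"); save(c,"s4.png",(150,150,400,350),2.4)
```

```text
t 23.95 tcp [554.    3.5 247. ] loc [  44.9 -151.   247. ] q [0.007 0.759 0.651 0.006] F [ 0.9 -0.  -0.3] open 51.7 j [ 0.01  0.08  0.2   1.67 -0.    0.16]
clip1 4 [ 98.7  50.8 104.2] [ 97.5  44.6 102.1] [100.9  55.7 105.5]
clip3 80 [-100.    50.2   92.4] [-102.    40.1   72.1] [-97.1  59.9 107.6]
clip4 73 [-99.8 -50.   92.1] [-102.2  -59.7   72.2] [-97.2 -40.7 109. ]
lid [-1.43170864e-02  1.06891288e+02]
side 50 [  43.5  -143.35  155.8 ] ((43.250526428222656, -142.18753051757812), 10.916890144348145)
```

View pics/s4.png

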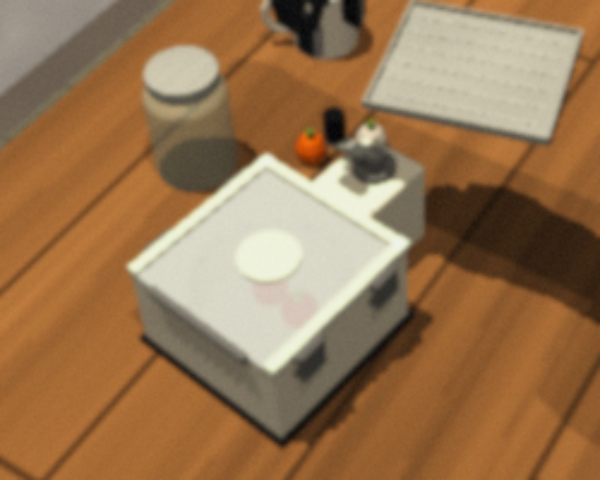

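Run:
```python
from h import *
print(goal(s2w((44,-142.7,131)),81.7))
```

```text
(array([ 0.016, -0.001, -0.004]), array([ 0.0049, -0.0034,  0.1145]))
```

send_rows:
  plan: [0.016,0,-0.004,0.005,-0.003,0.05,0.4,0.016,0,-0.004,0.005,-0.003,0.09,0.4,0.016,0,-0.004,0.005,-0.003,0.114,0.4,0.016,0,-0.004,0.005,-0.003,0.114,0.4,0.016,0,-0.004,0.005,-0.003,0.114,1,0.016,0,-0.004,0.005,-0.003,0.114,1,0.016,0,-0.004,0.005,-0.003,0.114,1,0.016,0,-0.004,0.005,-0.003,0.114,1,0.016,0,-0.004,0.005,-0.003,0.114,1]

```text
clock: 25.28
tcp_pos: [555.4, 12.1, 133.2]
eef_rot: [0.001, 0.756, 0.654, 0.002]
contact_force: [0.0, 1.2, 6.2]
opening: 20.2
```

```bash
cat >> h.py <<'E'
def turn(a0,deg,n,z=131):
    o=bot.get_obs(); base=w2s(o["tcp_pos"])
    for k in range(1,n+1):
        a=np.radians(a0-deg*k); p=s2w((45*np.cos(a),-150+45*np.sin(a),z)); g=tool(p); print(k,g)
E
python3 - <<'E'
from h import *
stat(); p=w2s(bot.get_obs()["tcp_pos"]); a=np.degrees(np.arctan2(p[1]+150,p[0])); print(a,np.hypot(p[1]+150,p[0])); turn(a,36,10)
E
```

```text
t 25.27 tcp [555.4  12.1 133.2] loc [  45.  -142.3  133.2] q [0.001 0.756 0.654 0.002] F [0.  1.2 6.2] open 20.2 j [ 0.02  0.08 -0.02  1.47  0.    0.17]
9.709907758872463 45.65402501423067
1 [-0.0276 -0.0047  0.0022]
2 [-0.0475 -0.0241  0.0021]
3 [-0.0522 -0.0515  0.002 ]
4 [-0.0399 -0.0765  0.0019]
5 [-0.0152 -0.0894  0.0019]
6 [ 0.0123 -0.0854  0.002 ]
7 [ 0.0322 -0.066   0.0021]
8 [ 0.0369 -0.0386  0.0022]
9 [ 0.0245 -0.0136  0.0022]
10 [-0.0001 -0.0007  0.0022]
```

send_rows:
  plan: [0,0,0,-0.014,0,0,1,0,0,0,-0.027,-0.004,0,1,0,0,0,-0.038,-0.012,0,1,0,0,0,-0.047,-0.024,0,1,0,0,0,-0.052,-0.037,0,1,0,0,0,-0.052,-0.051,0,1]

```text
clock: 26.02
tcp_pos: [496.5, -32.5, 133.3]
eef_rot: [0.001, 0.757, 0.654, 0.002]
contact_force: [0.9, 1.4, 4.0]
opening: 19.9
```

Run:
```python
from h import *
stat(); p=w2s(bot.get_obs()["tcp_pos"]); a=np.degrees(np.arctan2(p[1]+150,p[0])); print(a,np.hypot(p[1]+150,p[0])); turn(a,36,10)
```

```text
t 26.02 tcp [496.5 -32.5 133.3] loc [  -6.9 -194.9  133.3] q [0.001 0.757 0.654 0.002] F [0.9 1.4 4. ] open 19.9 j [-0.07 -0.06 -0.16  1.47  0.    0.08]
-98.73657301084339 45.42708443208743
1 [ 0.0129 -0.0248  0.0023]
2 [ 0.0376 -0.0375  0.0022]
3 [ 0.0651 -0.0334  0.0023]
4 [ 0.0849 -0.0138  0.0024]
5 [0.0894 0.0136 0.0025]
6 [0.0769 0.0385 0.0026]
7 [0.0521 0.0512 0.0026]
8 [0.0246 0.047  0.0025]
9 [0.0049 0.0275 0.0024]
10 [0.0004 0.0001 0.0023]
```

send_rows:
  plan: [0,0,0,0.013,-0.025,0,1,0,0,0,0.038,-0.037,0,1,0,0,0,0.065,-0.033,0,1,0,0,0,0.085,-0.014,0,1,0,0,0,0.089,0.014,0,1,0,0,0,0.077,0.038,0,1,0,0,0,0.052,0.051,0,1,0,0,0,0.025,0.047,0,1,0,0,0,0.005,0.027,0,1,0,0,0,0,0,0,1]

```text
clock: 27.28
tcp_pos: [495.7, -32.8, 133.3]
eef_rot: [0.001, 0.757, 0.653, 0.002]
contact_force: [7.5, 22.2, -0.6]
opening: 20.0
```

Run:
```python
from h import *
stat(); c=shot("side"); clips(c); save(c,"s5.png",(150,150,400,350),2.4)
```

```text
t 27.27 tcp [495.7 -32.8 133.3] loc [  -7.6 -195.4  133.3] q [0.001 0.757 0.653 0.002] F [ 7.5 22.2 -0.6] open 20.0 j [-0.07 -0.06 -0.16  1.46  0.    0.08]
clip1 5 [ 98.6  49.3 103.9] [ 97.4  41.2 102.1] [100.5  59.  105.9]
clip2 4 [ 99.  -51.3 104.9] [ 98.3 -56.8 104.3] [ 99.4 -45.6 105.3]
clip3 77 [-99.8  49.8  90.6] [-101.7   40.1   73.4] [-97.7  59.9 108.9]
clip4 72 [-99.9 -50.   93.6] [-102.7  -59.2   72.7] [-97.2 -40.1 111.6]
lid [-1.49666850e-02  1.06935943e+02]
```

View pics/s5.png

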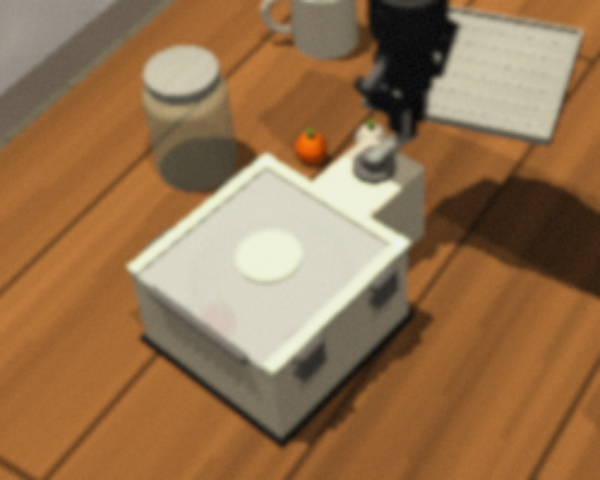

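send_rows:
  plan: [0,0,0,0.014,-0.025,0,1,0,0,0,0.038,-0.037,0,1,0,0,0,0.065,-0.033,0,1,0,0,0,0.085,-0.014,0,1,0,0,0,0.089,0.014,0,1,0,0,0,0.077,0.038,0,1,0,0,0,0.052,0.051,0,1,0,0,0,0.025,0.047,0,1,0,0,0,0.005,0.027,0,1,0,0,0,0.001,0,0,1]

```text
clock: 28.58
tcp_pos: [492.3, -31.5, 134.0]
eef_rot: [-0.0, 0.757, 0.653, 0.003]
contact_force: [7.5, 16.6, 3.2]
opening: 19.8
```

send_rows:
  plan: [0,0,0,0.014,-0.025,0,1,0,0,0,0.038,-0.037,0,1,0,0,0,0.065,-0.033,0,1,0,0,0,0.085,-0.014,0,1,0,0,0,0.089,0.014,0,1,0,0,0,0.077,0.038,0,1,0,0,0,0.052,0.051,0,1,0,0,0,0.025,0.047,0,1,0,0,0,0.005,0.027,0,1,0,0,0,0.001,0,0,1]

```text
clock: 29.82
tcp_pos: [491.8, -31.4, 134.1]
eef_rot: [-0.0, 0.758, 0.653, 0.003]
contact_force: [8.6, 20.1, -0.5]
opening: 19.8
```

Run:
```python
from h import *
stat(); p=w2s(bot.get_obs()["tcp_pos"]); a=np.degrees(np.arctan2(p[1]+150,p[0])); print(a,np.hypot(p[1]+150,p[0]))
```

```text
t 29.82 tcp [491.8 -31.4 134.1] loc [ -11.6 -194.5  134.1] q [-0.     0.758  0.653  0.003] F [ 8.6 20.1 -0.5] open 19.8 j [-0.07 -0.07 -0.17  1.47  0.    0.08]
-104.61039081620942 45.98706339830801
```

send_rows:
  plan: [0,0,0,0,0,0,0.4,0,0,0,0,0,0,0.4,0,0,0,0,0,0,0.4,0,0,0,0,0,0,0.4,0,0,0,0,0,-0.05,0.4,0,0,0,0,0,-0.11,0.4,0,0,0,-0.06,-0.05,-0.16,0.4,0,0,0,-0.12,-0.1,-0.18,0.4,0,0,0,-0.12,-0.1,-0.18,0.4]

```text
clock: 30.95
tcp_pos: [373.1, -136.8, 314.3]
eef_rot: [0.0, 0.758, 0.653, 0.003]
contact_force: [0.9, -0.7, 0.4]
opening: 51.2
```

Run:
```python
from h import *
stat(); c=shot("side"); clips(c); print(reds(c,36)); t=shot("top"); clips(t); save(t,"t9.png",(120,70,480,330),2.2)
for cc in(t,c):
    L=np.array([w2s(p) for p in cloud(cc).reshape(-1,3)]); m=(abs(L[:,0])<70)&(L[:,1]>-215)&(L[:,1]<-85)&(L[:,2]>153)&(L[:,2]<161); print("grip",np.median(L[m],0))
    print([w2s(r[3]) for r in reds(cc,36)])
    for k in("jar","soap","mug"):
        for r in bot.recognise(cc,k)[:1]: print(k,np.round(r["bbox"]))
```

```text
t 30.95 tcp [ 373.1 -136.8  314.3] loc [-113.8 -316.   314.3] q [0.    0.758 0.653 0.003] F [ 0.9 -0.7  0.4] open 51.2 j [-0.35 -0.23  0.05  1.84  0.   -0.21]
clip3 82 [-99.9  49.8  92.6] [-102.6   40.2   73.6] [-97.1  59.8 110.1]
clip4 69 [-100.   -50.    93.1] [-103.   -59.4   74. ] [-97.2 -40.3 109.5]
lid [-1.33805902e-02  1.06884735e+02]
[]
clip1 9 [ 98.6  50.2 105. ] [ 97.3  42.1 102.8] [100.2  58.2 107.4]
clip2 9 [ 98.6 -50.4 106.1] [ 97.1 -58.2 102.8] [ 99.9 -42.  108.3]
clip3 10 [-98.5  49.1 105.1] [-99.6  40.3 103.6] [-97.4  58.1 108.2]
clip4 11 [-98.4 -49.7 106.1] [-99.8 -59.8 103.3] [-97.2 -41.2 109.1]
lid [-1.26511905e-02  1.07386913e+02]
grip [ -20.45 -190.2   156.1 ]
[]
jar [264.  82.  41.  54.]
soap [286. 195.  27.  24.]
mug [368.  90.  35.  44.]
grip [ -22.5 -187.3  156.5]
[]
jar [211. 169.  38.  62.]
soap [427. 156.  29.  52.]
mug [259. 132.  41.  37.]
```

View pics/t9.png

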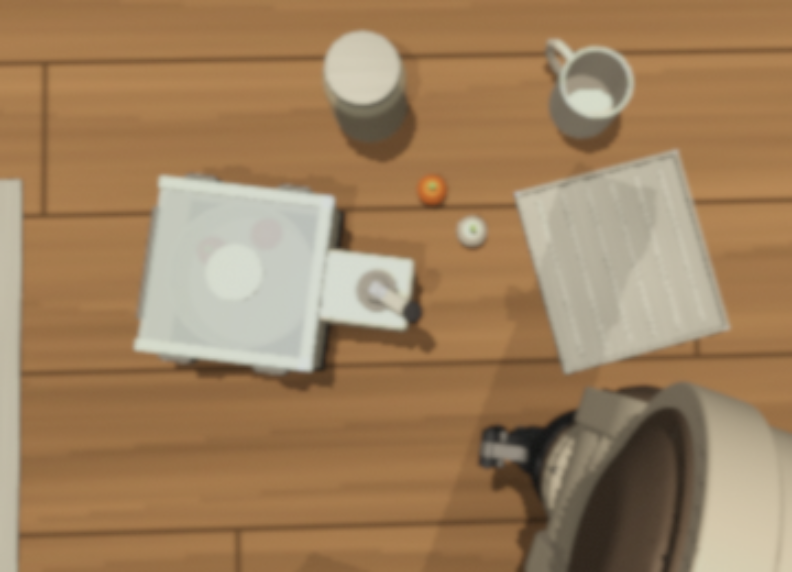

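Run:
```python
from h import *
for i in range(2):
    cc=shot("top"); L=np.array([w2s(p) for p in cloud(cc).reshape(-1,3)]); m=(abs(L[:,0])<70)&(L[:,1]>-215)&(L[:,1]<-85)&(L[:,2]>153)&(L[:,2]<161); print("grip",np.median(L[m],0))
print(bot.job_done())
```

```text
grip [ -20.55 -190.25  156.4 ]
grip [ -20.3 -190.2  156.7]
the job is handed in; nothing more can be done
None
```

I put both radishes in the basket, shut the lid, pushed all four clips down and turned the crank clockwise more than three turns. The job is handed in at about 31 s on the robot's clock. It gave no verdict.

What the last checks showed:
- **Radishes:** only two were on the tray. I measured both in the basket, about 25 mm from its centre, before shutting the lid. After the turns they still showed faintly through the lid, but were too dim to measure.
- **Lid:** it read about 0.003 rad open right after shutting, and 0.013 to 0.015 rad from the side and top cameras after the clips were pressed. That is below the 0.05 limit.
- **Clips:** nothing stuck out past about 100 mm on the far side or 103 mm on the near side, so all four are flat against the tub. The far two could only be checked from above and edge-on.
- **Crank:** from the arm's path and the grip's final position it is at about 20.9 rad. The grip stayed in the same place in the last two pictures, so it is at rest.
- **Bystanders:** the jar, soap and mug were in the same places in the side camera as at the start. In the top camera the network labelled something else as the soap, and I discounted that.
- **Robot:** it is clear of everything.

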